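# Load perfume tins into a spring magazine

## Robot

A 6-joint arm with a two-finger parallel gripper is mounted at the origin on the work surface. World frame = base frame: x ahead of the robot, y to its left, z up, the work surface at z = 0. Lengths are in m, angles in degrees, forces in N, time in s.
With the tool pointing down it reaches from about 0.325 to 0.775 m from the base axis. Payload 5.5 kg.
Tool frame: the origin (TCP) lies at the very end of the fingers, on their centre line; the grasp point (between the pads) lies 19 mm behind it; z points along the fingers, y is the direction in which the jaws open and shut (so a half turn about z gives the same grasp; the last joint's range is limited). The gripper opens to 85 mm and grips with 20 to 120 N. Pads are 22 mm wide; open, the fingers measure 114 mm over their backs; the gripper's body (76 mm by 85 mm) begins 54 mm behind the grasp point. The pads swing forward as they close: fully open they stand 13 mm farther back than shut.
Start: joints at [64.704, 5.22, 70.514, -0, 104.267, -3.249], TCP at [0.225, 0.556, 0.195] pointing down, gripper open.
Joint ranges: [-164.24, 164.24], [-49.07, 125.15], [9.68, 141.18], [-86.29, 266.29], [3.28, 154.24], [-151.56, 151.56]. Speed limits (degrees/s): [147.25, 147.25, 172.46, 180, 180, 180].

## Interface

Orientations are given as [roll, pitch, yaw] about the fixed x, y, z axes, in that order (R = Rz(yaw) Ry(pitch) Rx(roll)).
In Python, from cell import ctrl gives the robot as it stands.
- The arm moves only by the shell command python3 -m pendant 'ROWS' [FORCE]. ROWS is JSON, a list that holds one entry, the list of rows, each a list of 7 numbers: the shift along the world's x, y, z each as a share of 0.025 m, from -1 to 1, then the turn, a rotation vector about the world's x, y, z each as a share of 0.08 rad, from -1 to 1, then the finger opening in mm, from 0 to 85.4. A call has 1 to 12 rows; each row shifts and turns the pose as measured when the row begins; what a row does not reach is not made up. A row lasts 1/12 s, in which the tool goes at most 41.7 mm and 7.16 degrees, less where a joint would pass 70% of its speed; a pose out of reach is approached as far as the arm can. A call with a number of a shift or a turn outside -1 to 1 is refused whole. A call with a gripper value outside its range is refused whole. The fingers move at their own pace and stop on an object; FORCE is the grip in N (left out, the last holds). Time passes only in rows, so rows that do not move let the fingers close. It gives the time, the measured TCP pose, the force and the opening at its end, in the units of the state.
- ctrl.read_state(): the state, without advancing time (a new reading comes with each control period).
- ctrl.read_camera(name): name is "side" or "top"; returns a dict with "pixels" (420x560x3 uint8, blue, green, red), "z_map" (420x560 float32, m along the optical axis (not along the pixel's ray), 0 where there is no reading), "fx", "fy", "cx", "cy" (pixels), "D" ([k1, k2, p1, p2, k3] as OpenCV has them; the pictures are not rectified), "eye" and "rotation" of the camera in the world. Camera axes: x right, y up, looking along -z (the intrinsics and any distortion apply to the point x, -y, -z); pixel columns grow to the right and rows downward; lengths in m; the calibration is good to about 2 mm. A picture is of the moment at which its call begins.
- ctrl.finish_job(): hands the job in, once; it reports no verdict.
The state is a dict: "time_s": time; "joints": joint angles; "qvel": joint speeds; "joint_torque": joint torques, N m; "position": TCP position; "tcp_rot": TCP orientation; "force": force on the tool from outside, world axes, zero at the start; "torque": the same for the moment, N m; "gripper_width": opening from 0.0 (shut) to 1.0 (fully open).
Only numpy, scipy, OpenCV 4.12 (cv2) and the standard library are available. Lean on these libraries where they do the work, as an engineer would, in place of code of your own. Each camera call takes 0.05 s, during which the arm holds its last target. There are 200 camera calls.

## Task

Refill the spring magazine of the tin feeder: slide its gate fully open by the knob, then load both rectangular tins one on top of the other, lids up, each pressed down against the sprung follower, slid in under the lip until you feel it stop against the back, and let go. Then slide the gate fully shut again. Leave the round tin, the square tin and everything else on the table where they are.

Things in the scene. Friction and masses are not known exactly. Their poses are not given: they have to be found in the camera images.
- tin_a: one of the two alike rectangular slide-top metal tins, 64 mm long (its x axis) x 36 mm wide (its y axis) x 14 mm high, about 30 to 65 g, lying flat on the table with its lid up. Origin: centre of its underside; z up. Either tin may go in first and either end may go in first.
- tin_b: one of the two alike rectangular slide-top metal tins, 64 mm long (its x axis) x 36 mm wide (its y axis) x 14 mm high, about 30 to 65 g, lying flat on the table with its lid up. Origin: centre of its underside; z up. Either tin may go in first and either end may go in first.
- magazine: spring magazine, bare metal, fixed on a 104 x 96 mm foot, 85 mm high. Origin: on the table below the centre of a tin that is home; z up. Its mouth faces its own -x (roughly to the robot). Inner face of its back wall: x = +33 mm. A tin lies in it with its long side along x. At x below 0 it is open at the sides from 48 mm up, so fingers fit beside a tin there.
- lip (a point): middle of the front of the magazine's fixed overhanging lip: x = +18 mm of the magazine, underside 80 mm above the table, reaching back to the back wall. Its turned-up front edge runs forward from there to x = +10 mm, with its underside rising to about 84 mm. Axes as the magazine's.
- guides (a point): point between the two upright side guides below the lip that centre the tins, 80 mm up at x = +10 mm of the magazine. Guides: x = +10 to +37 mm, inner faces at y = -19.5 and +19.5 mm, 48 to 80 mm above the table, flared outward in front down to x = +1 mm.
- load_start (a point): where a tin is pressed down: x = -26 mm of the magazine, 80 mm up, the tin's centre above it, level, so that its rear end stands clear of the lip. Press until the tin's top is a few mm below the lip's underside (80 mm), then slide it 26 mm along +x to the back wall. Let go, the spring lifts it to the lip. A second tin is pressed down on top of the first in the same way.
- tin_home (a point): x = 0, y = 0, 80 mm up in the magazine: centre of the top face of the uppermost tin when home, so its underside is 66 mm up and a tin beneath it has its underside 52 mm up. Axes as the magazine's.
- follower (a joint): travel in m of the sprung follower plate that carries the stack: 0 at the top of its stroke (plate's top 72 mm above the table), growing downward to 0.030 at its stop. Pushing it takes 3 N at 0 and 0.2 N more per mm. It reads 0.006 with one tin home and 0.020 with two.
- follower_top (a point): centre of the follower plate's top face (plate 60 mm along the magazine's x by 36 mm along y); moves with it.
- gate (a joint): travel in m of the sliding gate, a steel strip across the mouth (inner face at x = -35.5 mm of the magazine, 49 to 75 mm up; it just clears tins that are home). 0 fully shut, 0.065 fully open; slides along the magazine's -y and stays where left (about 1.5 N to move). Strip spans y = -46 to +20 mm shut, -111 to -45 mm open. Starts shut or up to 15 mm open.
- gate_knob (a point): centre of the top of the gate's upright round black knob, 12 mm across, 34 mm tall (74 to 108 mm above the table); moves with the gate. Shut it is at x = -38, y = -39 mm of the magazine.
- square_tin: a square slide-top tin, 46 x 46 x 14 mm, lying among the rectangular ones; does not fit the magazine. Origin: centre of its underside. Not part of the job.
- round_tin: a round tin, 52 mm across, 16 mm high, lying among the rectangular ones; does not fit the magazine. Origin: centre of its underside. Not part of the job.
- bottle_a: an amber dropper bottle, 34 mm across, 95 mm tall, standing. Origin: centre of its underside. Not part of the job.
- bottle_b: an amber dropper bottle, 34 mm across, 100 mm tall, standing. Origin: centre of its underside. Not part of the job.
- bottle_c: an amber dropper bottle, 30 mm across, 85 mm tall, standing. Origin: centre of its underside. Not part of the job.
- beaker: a small open glass beaker, 56 mm across, 65 mm tall, standing. Origin: centre of its underside. Not part of the job.
- jar: a squat glass jar with a black cap, 52 mm across, 50 mm tall, standing. Origin: centre of its underside. Not part of the job.
Mind the look-alikes: they are no part of the job. Of the things shaped like the magazine, the metal one is meant. Leave any yellow look-alike of the tin_a alone.

How it is judged:
By the outcome, as a careful person would: the job done as asked, in the order asked, and still so for the second after the job is handed in, with the robot touching nothing.
It also fails if it takes over 72 s, if anything falls off the work surface, if the arm or the gripper's body presses on something with over 40 N, if the wrist force passes 120 N, or if a joint passes its speed limit or range.

## Working session

There is one attempt and no reset: what is moved stays moved. The work goes in short steps, Python scripts to look and compute and a shell command to move; the robot and the scene stay as the last step left them, time stands still between calls to the robot, and variables do not carry over. Pictures are saved under pics/ and viewed, about 8 in all and at most 12, crops included, and the job is handed in when it is done.

```bash
ls; mkdir -p pics; cat > h.py <<'E'
import numpy as np, cv2
from cell import ctrl
def cam(n): return ctrl.read_camera(n)
def ray(c,u,v):
    K=np.array([[c['fx'],0,c['cx']],[0,c['fy'],c['cy']],[0,0,1.]])
    p=cv2.undistortPoints(np.array([[[u,v]]],float),K,np.array(c['D'],float))[0,0]
    d=np.array([p[0],-p[1],-1.]); return np.array(c['eye']),np.array(c['rotation'])@d
def onz(c,u,v,z):
    e,d=ray(c,u,v); return e+d*(z-e[2])/d[2]
def bydepth(c,u,v):
    e,d=ray(c,u,v); return e+d*float(c['z_map'][int(round(v)),int(round(u))])
def cloud(c):
    K=np.array([[c['fx'],0,c['cx']],[0,c['fy'],c['cy']],[0,0,1.]])
    H,W=c['z_map'].shape
    uv=np.stack(np.meshgrid(np.arange(W),np.arange(H)),-1).reshape(-1,1,2).astype(float)
    p=cv2.undistortPoints(uv,K,np.array(c['D'],float))[:,0]
    d=np.c_[p[:,0],-p[:,1],-np.ones(len(p))]@np.array(c['rotation']).T
    return (np.array(c['eye'])+d*c['z_map'].reshape(-1,1)).reshape(H,W,3)
E
python3 - <<'E'
from h import *
for n in('top','side'):
    c=cam(n); cv2.imwrite(f'pics/{n}0.png',c['pixels']); print(n,c['fx'],c['cx'],c['cy'],c['D'],c['eye'],c['rotation'])
s=ctrl.read_state(); print(s)
E
```

```text
pics
top 480.6451809633578 275.6225588369673 209.9026006476557 [0.01581992 0.         0.         0.         0.        ] [0.42732402 0.01802294 1.34975346] [  4.620818     0.94129007 -88.37091072]
side 507.07654220856045 280.60674193554405 199.13612401981223 [-0.15326995  0.          0.          0.          0.        ] [0.38779251 0.93777821 0.79789004] [  53.18237848    0.47964302 -170.50344309]
{'time_s': 0.1, 'joints': array([ 6.47040732e+01,  5.25860059e+00,  7.05743338e+01, -1.13450531e-03,
        1.04267488e+02, -3.24987829e+00]), 'qvel': array([ 0.02592892, -0.0241921 ,  0.01097967, -0.0059276 ,  0.02737374,
        0.02023125]), 'joint_torque': array([ 1.24696046e-03, -4.60213101e+01, -4.19220650e+01, -1.47865790e-04,
        1.05287583e-02, -6.17252067e-05]), 'position': array([0.22509547, 0.55583444, 0.1941724 ]), 'tcp_rot': array([-1.79899676e+02, -4.59480227e-03,  1.57953669e+02]), 'force': array([-0.42219235, -0.38908086, -0.14170179]), 'torque': array([ 0.02610262, -0.03234108, -0.01298281]), 'gripper_width': 1.0009704563782933}
```

View pics/top0.png

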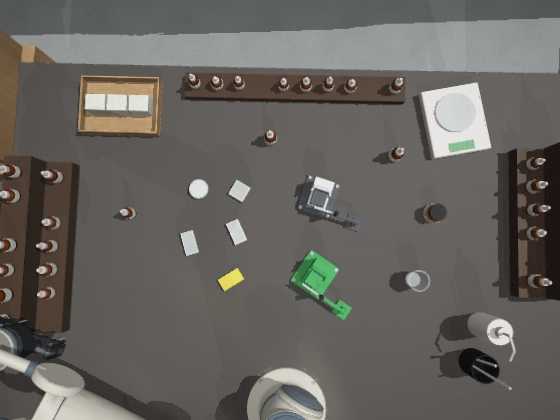

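View pics/side0.png

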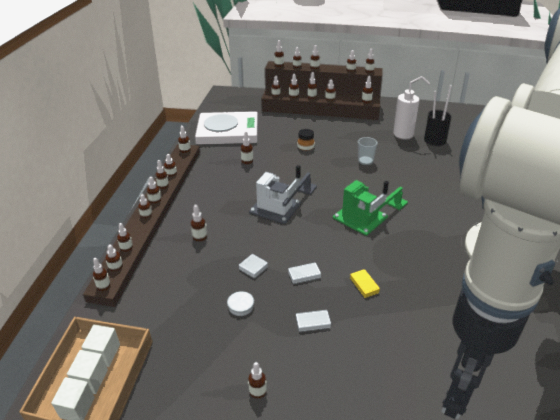

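The top view shows:
- **Tins:** rectangular metal tins at (190,243) and (236,232).
- **Tin decoys:** square (239,191), round (199,189), and yellow (231,280).
- **Magazine:** the metal one is at (320,195), with its gate arm and knob near (350,221). The green look-alike is at (316,275).

I choose the two white-grey rectangular tins and the metal magazine.

```bash
sed -i "s/^from cell/from scipy.spatial.transform import Rotation as Ro\nfrom cell/; s/^def cam.*/def cam(n):\n    c=ctrl.read_camera(n); c['rotation']=Ro.from_euler('xyz',c['rotation'],degrees=True).as_matrix(); return c/" h.py
python3 - <<'E'
from h import *
c=cam('top'); im=c['pixels']; X=cloud(c)
print('table z',np.median(X[230:260,100:180,2]))
hsv=cv2.cvtColor(im,cv2.COLOR_BGR2HSV)
m=((hsv[...,2]>130)&(hsv[...,1]<60)).astype(np.uint8)
cs,_=cv2.findContours(m,cv2.RETR_EXTERNAL,cv2.CHAIN_APPROX_NONE)
for k in cs:
    (u,v),(w,h),a=cv2.minAreaRect(k)
    if cv2.contourArea(k)>80 and 170<u<260 and 170<v<300:
        P=np.array([onz(c,p[0][0],p[0][1],.014)[:2] for p in k])
        r=cv2.minAreaRect((P*1000).astype(np.float32)); b=cv2.boxPoints(r)
        e=max([b[1]-b[0],b[2]-b[1]],key=np.linalg.norm)
        print((int(u),int(v)),'xy',np.round(r[0],1),'size',np.round(r[1],1),'yaw',np.degrees(np.arctan2(e[1],e[0])),'z',X[int(v),int(u),2])
# magazine region height map
R=X[160:240,285:375]
z=np.clip(R[...,2]/.11*255,0,255).astype(np.uint8)
a=cv2.resize(im[160:240,285:375],None,fx=7,fy=7,interpolation=cv2.INTER_CUBIC)
b=cv2.resize(cv2.applyColorMap(z,cv2.COLORMAP_JET),None,fx=7,fy=7,interpolation=cv2.INTER_NEAREST)
cv2.imwrite('pics/mag_top.png',cv2.resize(np.hstack([a,b])[:,:],(800,int(800*560/1260))))
s=cam('side'); cv2.imwrite('pics/mag_side.png',cv2.resize(s['pixels'][155:225,245:325],None,fx=8,fy=8,interpolation=cv2.INTER_CUBIC))
# high blobs
for lo,hi in((.079,.092),(.098,.112)):
    mm=(R[...,2]>lo)&(R[...,2]<hi); P=R[mm]
    r=cv2.minAreaRect((P[:,:2]*1000).astype(np.float32)); print(lo,hi,mm.sum(),P.mean(0),r)
E
```

```text
table z 0.0012713581253939177
(189, 242) xy [437.5 280.6] size [65.5 37.5] yaw 17.802992 z 0.01748667548284355
(236, 231) xy [471.4 150.9] size [66.  37.2] yaw 26.007944 z 0.015383699385132399
(239, 190) xy [586.6 147. ] size [46.9 47.3] yaw -29.034658 z 0.014579559536648468
(198, 188) xy [589.  262.4] size [53.8 50.6] yaw 2.277978 z 0.013359829576792492
0.079 0.092 230 [ 0.59708455 -0.08265398  0.08560774] ((570.2348022460938, -81.76716613769531), (104.38204193115234, 60.991947174072266), 2.6309382915496826)
0.098 0.112 18 [ 0.52483869 -0.11478994  0.1082806 ] ((524.9503784179688, -115.24166107177734), (9.086583137512207, 11.694055557250977), 47.236083984375)
```

View pics/mag_top.png

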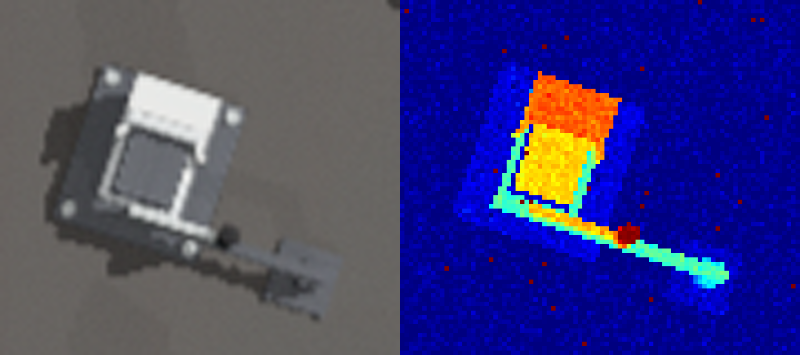

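View pics/mag_side.png

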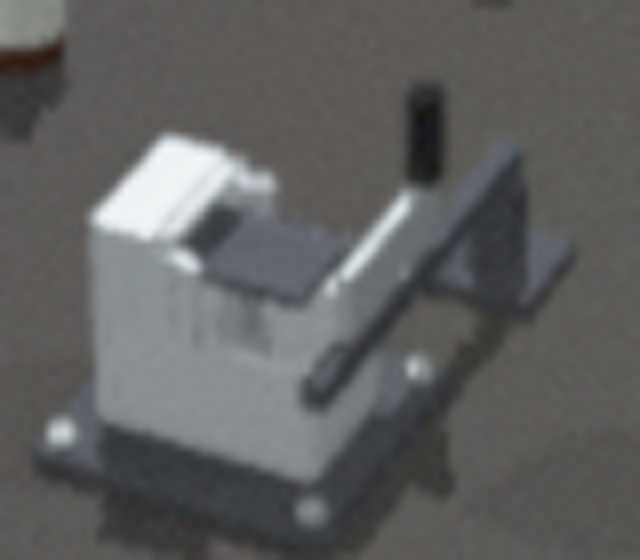

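```bash
cat > mag.py <<'E'
from h import *
Xs=[];
for _ in range(8):
    c=cam('top'); Xs.append(cloud(c)[150:250,280:390])
R=np.median(Xs,0); z=R[...,2]
def blob(lo,hi):
    m=((z>lo)&(z<hi)).astype(np.uint8); n,l,st,_=cv2.connectedComponentsWithStats(m,connectivity=4)
    return l==1+np.argmax(st[1:,4])
for n,lo,hi in(('lip',.0795,.09),('plate',.069,.0775),('foot',.005,.02)):
    m=blob(lo,hi); P=R[m]; r=cv2.minAreaRect((P[:,:2]*1000).astype(np.float32))
    d=np.linalg.svd(P[:,:2]-P[:,:2].mean(0))[2][0]
    print(n,m.sum(),'mean',P.mean(0).round(4),r)
k=(z>.1)&(z<.115); print('knob',k.sum(),R[k].mean(0), R[k].std(0))
# guide walls / rail lower: band .04-.068
m=blob(.04,.066); P=R[m][:,:2]; print('low',m.sum()); 
# rail: far points toward -y of knob
q=P[P[:,1]<-.115]; f=cv2.fitLine((q*1000).astype(np.float32),cv2.DIST_HUBER,0,.01,.01).ravel(); print('rail line',len(q),f,np.degrees(np.arctan2(f[1],f[0])))
np.save('R.npy',R)
for t in(0,): 
    # edges: per-row lateral midpoints of plate+lip columns, using candidate yaw grid-free: refine with PCA of raised body (lip+plate)
    m=blob(.069,.09); P=R[m][:,:2]
    for lo,hi in((.0795,.09),(.069,.0775)):
        pass
E
python3 mag.py
```

```text
lip 216 mean [ 0.601  -0.0815  0.0859] ((599.7930908203125, -81.87382507324219), (51.42561721801758, 32.00135040283203), 74.64270782470703)
plate 211 mean [ 0.5687 -0.0723  0.0732] ((568.3838500976562, -73.06981658935547), (37.19453430175781, 41.120399475097656), 72.84874725341797)
foot 421 mean [ 0.5713 -0.0494  0.0092] ((577.5335693359375, -74.7922134399414), (94.36164855957031, 104.06214904785156), 73.08010864257812)
knob 18 [ 0.5250856 -0.1151409  0.1089718] [0.0030004  0.00316428 0.0013587 ]
low 95Traceback (most recent call last):
  File "mag.py", line 17, in <module>
    q=P[P[:,1]<-.115]; f=cv2.fitLine((q*1000).astype(np.float32),cv2.DIST_HUBER,0,.01,.01).ravel(); print('rail line',len(q),f,np.degrees(np.arctan2(f[1],f[0])))
                         ~~~~~~~~~~~^^^^^^^^^^^^^^^^^^^^^^^^^^^^^^^^^^^^^^^^^^^^^^^^^^^^^^
cv2.error: OpenCV(4.12.0) /io/opencv/modules/imgproc/src/linefit.cpp:50: error: (-215:Assertion failed) count > 0 in function 'fitLine2D_wods'
```

```bash
python3 - <<'E'
from h import *
R=np.load('R.npy') if __import__('os').path.exists('R.npy') else np.median([cloud(cam('top'))[150:250,280:390] for _ in range(5)],0)
np.save('R.npy',R)
th=np.radians(-16.9); ex=np.array([np.cos(th),np.sin(th)]); ey=np.array([-ex[1],ex[0]])
D=R[...,:2]-np.array([.578,-.0755]); x=D@ex*1000;y=D@ey*1000;z=R[...,2]*1000
for lo,hi in((-115,-75),(-75,-40),(-40,-25),(-25,0),(0,25)):
    for a in range(-54,-24,4):
        m=(y>lo)&(y<hi)&(x>a)&(x<=a+4)
        print((lo,hi),a,np.percentile(z[m],[10,50,90]).round() if m.sum() else None,end=' ')
    print()
# ridge line of the rail for yaw
m=(y<-58)&(y>-105)&(z>40)&(z<75)&(x<-25); f=np.polyfit(y[m],x[m],1); print(m.sum(),'rail slope deg',np.degrees(np.arctan(f[0])))
m=(y>-50)&(y<20)&(z>40)&(z<90)&(x<-33);f=np.polyfit(y[m],x[m],1); print(m.sum(),'strip slope deg',np.degrees(np.arctan(f[0])))
E
python3 -m pendant '[[[0.4,-0.9,0,0,0,0.6,30],[0.4,-0.9,0,0,0,0.6,30],[0.4,-0.9,0,0,0,0,30],[0.4,-0.9,0,0,0,0,30],[0.4,-0.9,0,0,0,0,30],[0.4,-0.9,0,0,0,0,30],[0.4,-0.9,0,0,0,0,30],[0.4,-0.9,0,0,0,0,30],[0.4,-0.9,0,0,0,0,30],[0.4,-0.9,0,0,0,0,30],[0.4,-0.9,0,0,0,0,30],[0.4,-0.9,0,0,0,0,30]]]' 40
```

```text
(-115, -75) -54 [1. 4. 8.] (-115, -75) -50 [ 0.  6. 11.] (-115, -75) -46 [ 1. 15. 48.] (-115, -75) -42 [ 1. 49. 52.] (-115, -75) -38 [47. 50. 51.] (-115, -75) -34 [38. 38. 40.] (-115, -75) -30 [1. 5. 7.] (-115, -75) -26 [1. 4. 7.] 
(-75, -40) -54 [-1.  1.  5.] (-75, -40) -50 [0. 2. 9.] (-75, -40) -46 [  1.  10. 104.] (-75, -40) -42 [  2.  51. 108.] (-75, -40) -38 [ 49.  97. 109.] (-75, -40) -34 [110. 110. 110.] (-75, -40) -30 [0. 1. 9.] (-75, -40) -26 [-0.  2. 10.] 
(-40, -25) -54 [-1.  5.  9.] (-40, -25) -50 [ 8.  9. 11.] (-40, -25) -46 [ 8. 12. 47.] (-40, -25) -42 [ 9. 66. 76.] (-40, -25) -38 [76. 76. 76.] (-40, -25) -34 None (-40, -25) -30 [ 8.  9. 11.] (-40, -25) -26 [ 8. 10. 12.] 
(-25, 0) -54 [-0.  7. 11.] (-25, 0) -50 [ 7.  9. 11.] (-25, 0) -46 [ 7. 11. 49.] (-25, 0) -42 [ 9. 62. 78.] (-25, 0) -38 [76. 76. 78.] (-25, 0) -34 [48. 50. 72.] (-25, 0) -30 [10. 71. 73.] (-25, 0) -26 [ 9. 70. 74.] 
(0, 25) -54 [ 1.  7. 11.] (0, 25) -50 [ 7.  9. 10.] (0, 25) -46 [ 9. 10. 48.] (0, 25) -42 [10. 49. 71.] (0, 25) -38 [47. 49. 52.] (0, 25) -34 [47. 48. 71.] (0, 25) -30 [10. 72. 75.] (0, 25) -26 [ 9. 72. 74.] 
58 rail slope deg -1.1339351714565138
99 strip slope deg 1.6572086608414973
time_s: 1.85
position: [0.3457, 0.2775, 0.1938]
tcp_rot: [180.0, 0.0, 164.2]
force: [0.6, -0.5, 0.0]
gripper_width: 0.35
```

```bash
python3 -m pendant '[[[0.4,-0.88,0,0,0,-0.24,30],[0.4,-0.88,0,0,0,0,30],[0.4,-0.88,0,0,0,0,30],[0.4,-0.88,0,0,0,0,30],[0.4,-0.88,0,0,0,0,30],[0.4,-0.88,0,0,0,0,30],[0.4,-0.88,0,0,0,0,30],[0.4,-0.88,0,0,0,0,30],[0.4,-0.88,0,0,0,0,30],[0.4,-0.88,0,0,0,0,30],[0.4,-0.88,0,0,0,0,30],[0.4,-0.88,0,0,0,0,30]]]' 
python3 -m pendant '[[[0.4,-0.88,0,0,0,0,30],[0.4,-0.88,0,0,0,0,30],[0.4,-0.88,0,0,0,0,30],[0.4,-0.88,0,0,0,0,30],[0.4,-0.88,-0.6,0,0,0,30],[0.2,-0.4,-1,0,0,0,30],[0,0,-0.8,0,0,0,30],[0,0,0,0,0,0,30]]]'
```

```text
time_s: 2.85
position: [0.4696, -0.0011, 0.1968]
tcp_rot: [179.7, 0.4, 163.1]
force: [-0.1, -0.1, -0.1]
gripper_width: 0.352
time_s: 3.52
position: [0.5283, -0.1336, 0.137]
tcp_rot: [179.8, 0.8, 162.7]
force: [-0.0, 1.4, -0.7]
gripper_width: 0.351
```

```bash
python3 -m pendant '[[[-0.13,0.74,0,0,-0.17,0.08,30],[0,0,0,0,0,0,30],[0,0,0,0,0,0,30]]]'; python3 - <<'E'
from h import *
c=cam('side'); im=c['pixels'][110:220,230:340]; a=cv2.resize(im,(600,600),interpolation=cv2.INTER_CUBIC)
c=cam('top'); b=cv2.resize(c['pixels'][160:250,300:390],(600,600),interpolation=cv2.INTER_CUBIC); cv2.imwrite('pics/knob.png',cv2.resize(np.hstack([a,b]),(800,400)))
E
```

```text
time_s: 3.77
position: [0.5243, -0.115, 0.137]
tcp_rot: [179.5, 1.4, 163.0]
force: [1.1, 0.4, -0.5]
gripper_width: 0.35
```

View pics/knob.png

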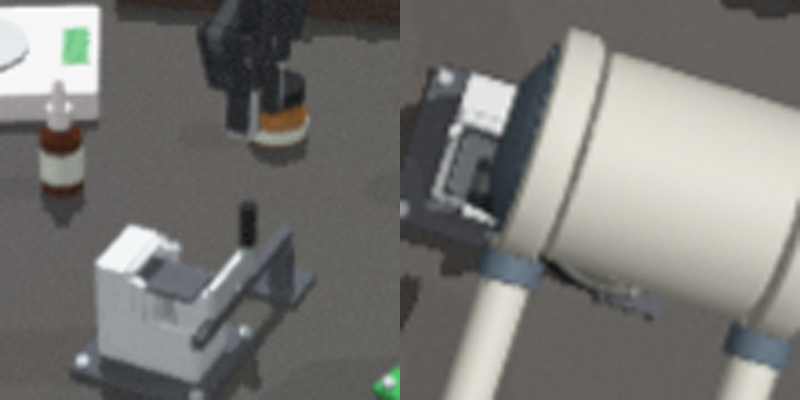

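Fingers hang directly above the knob (side crop: fingertip (240,130), knob top (248,205)). Levelling and going down around it.

```bash
python3 -m pendant '[[[0.03,0,-0.5,0,0.32,0,30],[0,0,-0.6,0,0,0,30],[0,0,-0.6,0,0,0,30],[0,0,-0.4,0,0,0,30],[0,0,0,0,0,0,30]]]'
```

```text
time_s: 4.28
position: [0.5284, -0.1164, 0.0897]
tcp_rot: [-180.0, 0.6, 163.0]
force: [-0.5, -0.2, -0.1]
gripper_width: 0.35
```

```bash
python3 -m pendant '[[[-0.11,0.04,-0.1,0,0.1,0,15],[0,0,0,0,0,0,15],[0,0,0,0,0,0,15],[0,0,0,0,0,0,15]]]' 20; python3 -m pendant '[[[-0.12,-0.38,0,0,0,0,15],[-0.12,-0.38,0,0,0,0,15],[-0.12,-0.38,0,0,0,0,15],[-0.12,-0.38,0,0,0,0,15]]]'
```

```text
time_s: 4.62
position: [0.5262, -0.1158, 0.0896]
tcp_rot: [-179.8, 0.3, 163.0]
force: [1.3, 0.4, 1.1]
gripper_width: 0.177
time_s: 4.95
position: [0.5145, -0.156, 0.0919]
tcp_rot: [-179.8, 0.5, 163.2]
force: [0.5, -0.3, -0.2]
gripper_width: 0.174
```

```bash
python3 -m pendant '[[[-0.06,-0.2,-0.1,0,0,0,15],[-0.06,-0.2,0,0,0,0,15]]]';python3 -m pendant '[[[-0.06,-0.2,0,0,0,0,15],[-0.03,-0.1,0,0,0,0,15]]]';python3 -m pendant '[[[-0.06,-0.2,0,0,0,0,15]]]'
```

```text
time_s: 5.12
position: [0.5106, -0.1691, 0.0896]
tcp_rot: [-179.8, 0.5, 163.1]
force: [-0.4, 0.2, 0.8]
gripper_width: 0.176
time_s: 5.28
position: [0.5075, -0.1786, 0.0894]
tcp_rot: [-179.8, 0.5, 163.0]
force: [-0.3, 0.7, 0.4]
gripper_width: 0.176
time_s: 5.37
position: [0.5059, -0.1838, 0.0893]
tcp_rot: [-179.8, 0.5, 163.0]
force: [-0.3, 0.2, 0.0]
gripper_width: 0.178
```

```bash
python3 - <<'E'
from h import *
c=cam('side'); im=c['pixels'][110:220,230:340]; cv2.imwrite('pics/knob2.png',cv2.resize(im,(600,600),interpolation=cv2.INTER_CUBIC))
E
```

```text
(no output)
```

View pics/knob2.png

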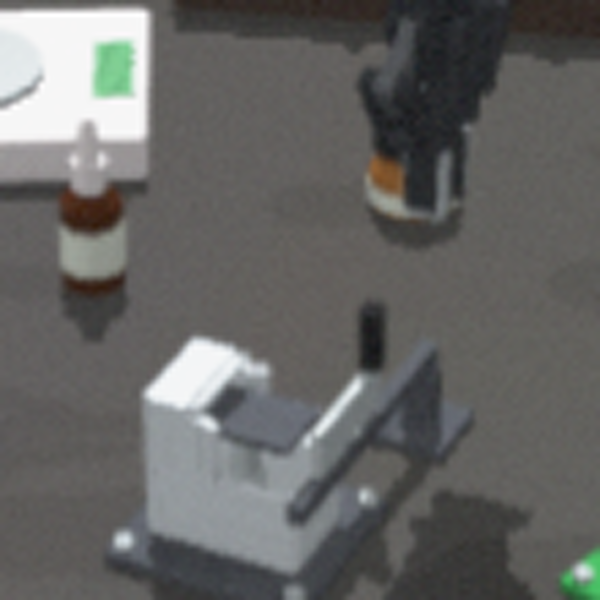

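```bash
cat >> h.py <<'E'
def proj(c,P):
    q=(np.atleast_2d(P)-np.array(c['eye']))@c['rotation']; q=np.c_[q[:,0],-q[:,1],-q[:,2]]
    K=np.array([[c['fx'],0,c['cx']],[0,c['fy'],c['cy']],[0,0,1.]])
    return cv2.projectPoints(q,np.zeros(3),np.zeros(3),K,np.array(c['D'],float))[0][:,0]
E
python3 - <<'E'
from h import *
s=ctrl.read_state(); print(s['position'],s['tcp_rot'],s['joints'])
for n in('side','top'):
    c=cam(n); p=s['position']
    print(n,proj(c,[p,[.525,-.115,.108],[.4375,.2806,.014],[.4714,.1509,.014]]).round(1))
    if n=='side':
        X=cloud(c)
        for u,v in((230+430*110/600,110+200*110/600),(230+372*110/600,110+325*110/600)): print(X[int(v),int(u)])
E
```

```text
[ 0.50555441 -0.18488735  0.08919337] [-179.74720418    0.4924699   162.92745586] [-23.57232439  -4.53636535  91.03975504  -0.19568881  92.97867299
 -96.50974595]
side [[309.2 157.8]
 [298.3 165.5]
 [313.9 317.2]
 [305.3 269.7]]
[ 0.50743217 -0.16455669  0.13685162]
[ 0.52509403 -0.11051497  0.10049433]
top [[361.9 221. ]
 [336.  212.3]
 [189.2 242.4]
 [236.2 231.5]]
```

```bash
python3 - <<'E'
from h import *
c=cam('side'); X=cloud(c)
for u in (304,308,311):
  for v in range(128,160,2): 
    print(u,v,X[v,u].round(3),c['pixels'][v,u])
c=cam('top')
X=cloud(c); s=ctrl.read_state()
for k in('position','force','gripper_width','joints'): print(s[k])
E
```

```text
304 128 [ 0.513 -0.114  0.216] [42 38 35]
304 130 [ 0.513 -0.12   0.207] [35 34 35]
304 132 [ 0.514 -0.128  0.197] [35 31 29]
304 134 [ 0.515 -0.133  0.189] [44 42 39]
304 136 [ 0.516 -0.143  0.178] [49 47 43]
304 138 [ 0.518 -0.165  0.159] [59 58 55]
304 140 [ 0.518 -0.161  0.155] [58 58 58]
304 142 [ 0.518 -0.164  0.148] [46 51 59]
304 144 [ 0.518 -0.163  0.143] [49 52 61]
304 146 [ 0.517 -0.159  0.139] [62 67 67]
304 148 [ 0.518 -0.171  0.126] [116 119 116]
304 150 [ 0.541 -0.369 -0.001] [65 72 80]
304 152 [ 0.54  -0.361 -0.003] [60 60 63]
304 154 [ 0.538 -0.346 -0.001] [64 66 67]
304 156 [ 0.537 -0.334 -0.   ] [90 95 96]
304 158 [ 0.535 -0.321  0.001] [94 96 99]
308 128 [ 0.508 -0.16   0.191] [40 37 37]
308 130 [ 0.506 -0.139  0.197] [39 38 38]
308 132 [ 0.506 -0.142  0.19 ] [39 37 34]
308 134 [ 0.506 -0.141  0.185] [41 40 39]
308 136 [ 0.505 -0.14   0.18 ] [40 39 39]
308 138 [ 0.506 -0.144  0.172] [38 36 34]
308 140 [ 0.508 -0.163  0.155] [42 39 39]
308 142 [ 0.507 -0.162  0.15 ] [41 41 38]
308 144 [ 0.507 -0.163  0.144] [44 42 37]
308 146 [ 0.507 -0.16   0.139] [45 42 39]
308 1
[... 413 characters left out ...]
]
311 136 [ 0.5   -0.159  0.17 ] [41 39 37]
311 138 [ 0.501 -0.167  0.16 ] [104 101  95]
311 140 [ 0.5   -0.165  0.155] [116 115 111]
311 142 [ 0.5   -0.166  0.148] [115 113 108]
311 144 [ 0.5   -0.164  0.144] [119 119 113]
311 146 [ 0.5   -0.163  0.139] [113 110 105]
311 148 [ 0.5   -0.164  0.132] [112 112 106]
311 150 [ 0.521 -0.378 -0.004] [70 69 69]
311 152 [ 0.519 -0.36  -0.   ] [60 64 64]
311 154 [ 0.518 -0.355 -0.004] [72 74 76]
311 156 [ 0.516 -0.337 -0.   ] [92 96 97]
311 158 [ 0.515 -0.327 -0.001] [92 93 97]
[ 0.50611694 -0.18337999  0.08934998]
[ 0.6041695  -0.786581    0.07661846]
0.17844018507861373
[-23.43698752  -4.5505702   91.03724887  -0.14430119  92.98532781
 -96.42059399]
```

Both cameras put the fingertips' visible end at z≈0.13 while the state says 0.089. The fingers passed over the knob, and it has not moved. I go back over it and lower in small steps, watching the force.

```bash
python3 -m pendant '[[[0.25,0.9,0.2,0,0.05,0,30],[0.25,0.9,0,0,0,0,30],[0.2,0.7,0,0,0,0,30],[0,0,0,0,0,0,30],[0,0,0,0,0,0,30]]]'; python3 - <<'E'
from h import *
c=cam('side'); s=ctrl.read_state(); print(s['position'],proj(c,s['position'])); X=cloud(c)
u0=int(proj(c,s['position'])[0,0])
for u in range(u0-10,u0+12,3):
    print(u,[tuple((X[v,u]*1000).round().astype(int)) for v in range(140,172,4)])
cv2.imwrite('pics/knob3.png',cv2.resize(c['pixels'][90:220,230:360],(600,600),interpolation=cv2.INTER_CUBIC))
E
```

```text
time_s: 6.03
position: [0.5243, -0.1176, 0.0946]
tcp_rot: [-179.7, 0.3, 163.0]
force: [-0.1, 0.1, 0.5]
gripper_width: 0.352
[ 0.52432819 -0.11765791  0.09459707] [[298.66577242 169.43822867]]
288 [(np.int64(542), np.int64(-54), np.int64(215)), (np.int64(543), np.int64(-65), np.int64(198)), (np.int64(544), np.int64(-72), np.int64(183)), (np.int64(588), np.int64(-351), np.int64(-2)), (np.int64(585), np.int64(-334), np.int64(-5)), (np.int64(581), np.int64(-306), np.int64(-1)), (np.int64(577), np.int64(-283), np.int64(0)), (np.int64(575), np.int64(-267), np.int64(-3))]
291 [(np.int64(534), np.int64(-51), np.int64(217)), (np.int64(535), np.int64(-59), np.int64(202)), (np.int64(537), np.int64(-72), np.int64(183)), (np.int64(541), np.int64(-99), np.int64(156)), (np.int64(540), np.int64(-92), np.int64(148)), (np.int64(541), np.int64(-96), np.int64(134)), (np.int64(569), np.int64(-290), np.int64(-4)), (np.int64(565), np.int64(-264), np.int64(0))]
294 [(np.int64(528), np.int64(-57), np.int64(214)), (np.int64(528), np.int64(-56), np.int64(204)), (np.int64(529), np.int64(-64), np.int64(189)), (n
[... 1439 characters left out ...]
64(508), np.int64(-127), np.int64(165)), (np.int64(509), np.int64(-132), np.int64(150)), (np.int64(509), np.int64(-134), np.int64(138)), (np.int64(531), np.int64(-338), np.int64(-2)), (np.int64(528), np.int64(-313), np.int64(0)), (np.int64(526), np.int64(-293), np.int64(-1)), (np.int64(523), np.int64(-270), np.int64(0))]
309 [(np.int64(527), np.int64(-370), np.int64(35)), (np.int64(527), np.int64(-368), np.int64(22)), (np.int64(526), np.int64(-368), np.int64(8)), (np.int64(525), np.int64(-360), np.int64(-1)), (np.int64(523), np.int64(-340), np.int64(-3)), (np.int64(520), np.int64(-315), np.int64(-1)), (np.int64(517), np.int64(-293), np.int64(0)), (np.int64(515), np.int64(-272), np.int64(0))]
```

View pics/knob3.png

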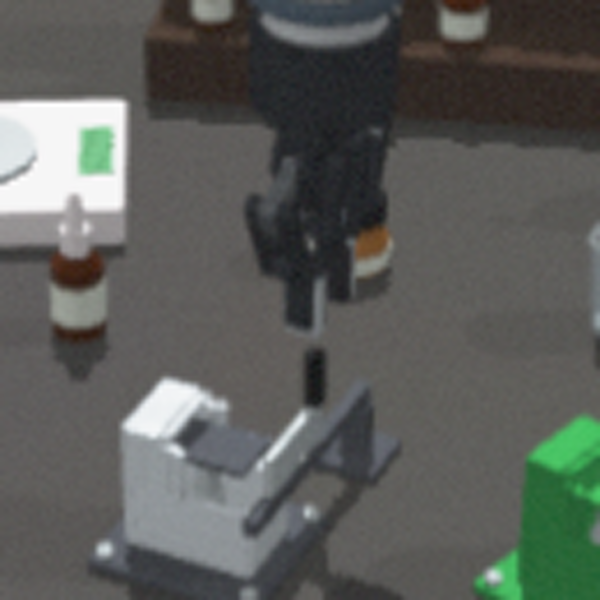

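The fingers end about 39 mm above the reported TCP: tip at (300,330) in the crop and knob top at (315,350), still below. So real tip z ≈ reported z + 0.039. Lowering around the knob.

```bash
python3 -m pendant '[[[0.02,0.08,-0.5,0,0.05,0,30],[0,0,-0.5,0,0,0,30]]]'; python3 -m pendant '[[[0,0,-0.4,0,0,0,30],[0,0,-0.3,0,0,0,30],[0,0,0,0,0,0,30]]]'
```

```text
time_s: 6.25
position: [0.5264, -0.1169, 0.0714]
tcp_rot: [-179.7, 0.4, 163.0]
force: [0.4, -0.3, 0.4]
gripper_width: 0.352
time_s: 6.5
position: [0.5235, -0.1177, 0.0464]
tcp_rot: [-179.6, -0.0, 162.9]
force: [-0.9, -0.3, -0.2]
gripper_width: 0.348
```

```bash
python3 -m pendant '[[[0,0.06,0,0,0,0,15],[0,0,0,0,0,0,15],[0,0,0,0,0,0,15],[0,0,0,0,0,0,15]]]' 20; python3 -m pendant '[[[-0.09,-0.3,0,0,0,0,15],[-0.09,-0.3,0,0,0,0,15]]]'; python3 -m pendant '[[[-0.09,-0.3,0,0,0,0,15],[-0.09,-0.3,0,0,0,0,15]]]'
```

```text
time_s: 6.83
position: [0.5224, -0.1168, 0.0449]
tcp_rot: [-179.6, -0.2, 162.8]
force: [0.1, -0.3, 1.1]
gripper_width: 0.179
time_s: 7.0
position: [0.5184, -0.1307, 0.0454]
tcp_rot: [-179.7, -0.2, 162.9]
force: [0.3, 1.9, -1.4]
gripper_width: 0.175
time_s: 7.17
position: [0.5135, -0.1467, 0.0456]
tcp_rot: [-179.8, -0.2, 163.0]
force: [0.3, 1.8, -1.3]
gripper_width: 0.176
```

```bash
python3 -m pendant '[[[-0.08,-0.26,0,0,0,0,15],[-0.08,-0.26,0,0,0,0,15]]]'; python3 -m pendant '[[[-0.06,-0.2,0,0,0,0,15],[-0.04,-0.14,0,0,0,0,15]]]';  python3 -m pendant '[[[-0.03,-0.1,0,0,0,0,15]]]'
```

```text
time_s: 7.33
position: [0.509, -0.1616, 0.0456]
tcp_rot: [-179.8, -0.1, 162.9]
force: [0.5, 2.3, -1.8]
gripper_width: 0.176
time_s: 7.5
position: [0.5079, -0.1653, 0.0455]
tcp_rot: [179.4, -0.1, 163.0]
force: [7.8, 25.9, -1.8]
gripper_width: 0.176
time_s: 7.58
position: [0.5081, -0.1644, 0.0454]
tcp_rot: [179.0, -0.1, 163.1]
force: [3.7, 12.0, -0.7]
gripper_width: 0.178
```

```bash
python3 -m pendant '[[[0,0.08,0,0,0,0,32],[0,0,0,0,0,0,32],[0,0,0.8,0,0,0,32],[0,0,0.9,0,0,0,32],[0,0,0.9,0,0,0,55],[0,0,0.4,0,0,0,55]]]'; python3 -m pendant '[[[-0.16,0.95,0,0,0,0.79,60],[-0.16,0.95,0,0,0,0.79,60],[-0.16,0.95,0,0,0,0.79,60],[-0.16,0.95,0,0,0,0.79,60],[-0.16,0.95,0,0,0,0.79,60],[-0.16,0.95,0,0,0,0.79,60],[-0.16,0.95,0,0,0,0.79,60],[-0.16,0.95,0,0,0,0.79,60],[-0.16,0.95,0,0,0,0.79,60],[-0.16,0.95,0,0,0,0.79,60],[-0.16,0.95,0,0,0,0.79,60],[-0.16,0.95,0,0,0,0.79,60]]]'; python3 - <<'E'
from h import *
c=cam('top'); R=cloud(c)[150:250,280:390]; th=np.radians(-16.9); ex=np.array([np.cos(th),np.sin(th)]); ey=np.array([-ex[1],ex[0]])
D=R[...,:2]-np.array([.578,-.0755]); k=(R[...,2]>.1)&(R[...,2]<.115)
print('knob mag',k.sum(),(D[k]@ex).mean(),(D[k]@ey).mean())
E
```

```text
time_s: 8.08
position: [0.5046, -0.1661, 0.12]
tcp_rot: [179.2, -0.5, 163.0]
force: [0.4, 0.2, 1.1]
gripper_width: 0.637
time_s: 9.08
position: [0.4562, 0.1152, 0.1243]
tcp_rot: [-179.8, 0.2, -152.7]
force: [0.8, 0.4, -0.9]
gripper_width: 0.704
knob mag 17 -0.03960732540194241 -0.10281952319874514
```

```bash
python3 -m pendant '[[[0.03,0.6,0,0,0,-0.28,60],[0,0.5,-0.5,0,0,0,60],[0,0,-0.9,0,0,0,60],[0,0,-0.9,0,0,0,60],[0,0,-0.9,0,0,0,60],[0,0,-0.9,0,0,0,60],[0,0,-0.7,0,0,0,60],[0,0,0,0,0,0,60]]]'; python3 - <<'E'
from h import *
c=cam('side');s=ctrl.read_state(); a=c['pixels'][215:315,250:350]; cv2.imwrite('pics/tinb.png',cv2.resize(a,(600,600),interpolation=cv2.INTER_CUBIC)); print(s['position'],proj(c,s['position']))
E
```

```text
time_s: 9.8
position: [0.4585, 0.1454, 0.0014]
tcp_rot: [-179.4, 0.6, -153.6]
force: [-0.9, -0.5, -0.6]
gripper_width: 0.701
[0.45921262 0.14557197 0.00319448] [[311.03646291 272.10876701]]
```

View pics/tinb.png

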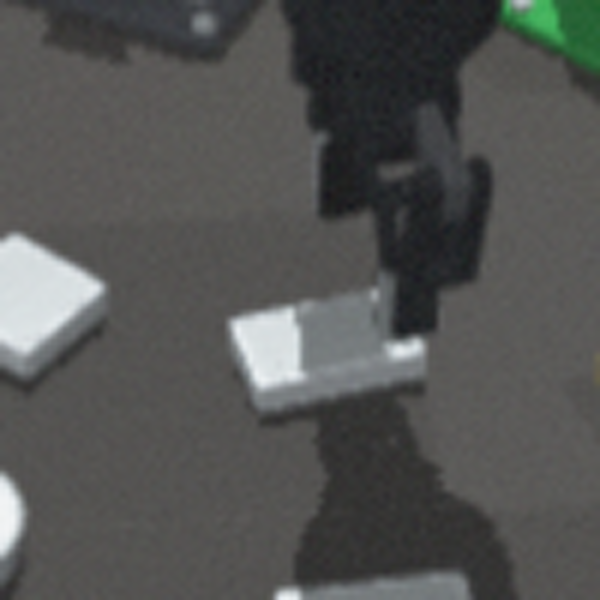

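```bash
python3 -m pendant '[[[-0.06,-0.05,-0.5,0.06,0.17,0,56],[0,0,-0.5,0,0,0,56],[0,0,-0.3,0,0,0,56]]]'; python3 -m pendant '[[[0,0,-0.12,0,0,0,56],[0,0,0,0,0,0,56]]]'
```

```text
time_s: 10.1
position: [0.4614, 0.144, -0.0263]
tcp_rot: [-179.9, 0.5, -153.6]
force: [-0.6, -1.1, -0.1]
gripper_width: 0.657
time_s: 10.27
position: [0.461, 0.1434, -0.0311]
tcp_rot: [-179.9, 0.4, -153.7]
force: [0.6, 1.0, 0.1]
gripper_width: 0.654
```

```bash
python3 -m pendant '[[[-0.14,-0.02,-0.15,0,0,0,56],[0,0,-0.1,0,0,0,56],[0,0,0,0,0,0,56]]]'; python3 -m pendant '[[[0,0,-0.1,0,0,0,56],[0,0,-0.05,0,0,0,56]]]'
```

```text
time_s: 10.52
position: [0.4579, 0.143, -0.0369]
tcp_rot: [-179.9, 0.5, -153.7]
force: [-0.8, -1.0, 0.2]
gripper_width: 0.658
time_s: 10.68
position: [0.4584, 0.1433, -0.0401]
tcp_rot: [-179.8, 0.6, -153.7]
force: [-0.2, -0.0, -0.1]
gripper_width: 0.654
```

```bash
python3 -m pendant '[[[0,0,0,0,0,0,30],[0,0,0,0,0,0,30],[0,0,0,0,0,0,30],[0,0,0,0,0,0,30],[0,0,0,0,0,0,30]]]' 50; python3 -m pendant '[[[0,0,0.4,0,0,0,30],[0,0,0.8,0,0,0,30],[0,0,0.8,0,0,0,30],[0,0,0,0,0,0,30]]]';python3 - <<'E'
from h import *
c=cam('side');s=ctrl.read_state(); u,v=proj(c,s['position']+[0,0,.04])[0].astype(int); print(u,v,s['position']); a=c['pixels'][v-60:v+50,u-60:u+50]; cv2.imwrite('pics/tinb2.png',cv2.resize(a,(600,600),interpolation=cv2.INTER_CUBIC))
E
```

```text
time_s: 11.1
position: [0.4613, 0.1457, -0.0352]
tcp_rot: [-179.9, 1.1, -153.6]
force: [-0.4, 0.4, -0.4]
gripper_width: 0.406
time_s: 11.43
position: [0.4588, 0.1449, 0.0152]
tcp_rot: [-179.9, 0.8, -153.6]
force: [0.9, 0.1, 0.2]
gripper_width: 0.405
312 255 [0.45811701 0.14469028 0.0133767 ]
```

View pics/tinb2.png

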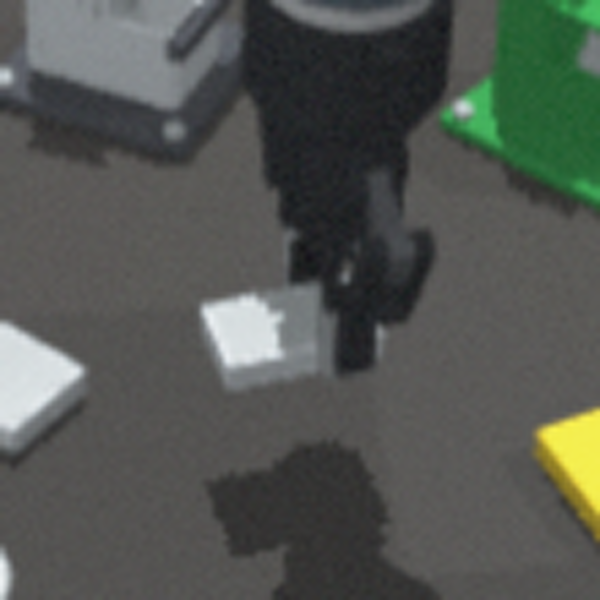

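Tin held near its rear end and level: it spans (205–330, 290–390) in the crop, with its shadow clear of it. Carrying it to above load_start.

```bash
python3 - <<'E'
from h import *
c=cam('side');s=ctrl.read_state(); X=cloud(c); p=s['position']; print(p)
m=(np.linalg.norm(X[...,:2]-p[:2],axis=-1)<.07)&(X[...,2]>.035)&(c['pixels'].min(-1)>75)&(X[...,2]<.08); P=X[m]
print(len(P)); u=np.array([np.cos(np.radians(26.4)),np.sin(np.radians(26.4))]); w=np.array([-u[1],u[0]])
a=(P[:,:2]-p[:2])@u*1000; b=(P[:,:2]-p[:2])@w*1000; print('along',np.percentile(a,[1,5,50,95,99]).round(1),'lat',np.percentile(b,[1,5,50,95,99]).round(1),'z',np.percentile(P[:,2],[2,5,25,50,75,95]).round(4))
t=b<10
for lo in range(-10,50,10):
    q=t&(a>lo)&(a<lo+10); print(lo,q.sum(),np.median(P[q,2]) if q.sum() else None)
E
python3 -m pendant '[[[0.1,-0.2,0.9,0,0,-0.79,30],[0.26,-0.7,0.9,0,0,-0.79,30],[0.26,-0.7,0.6,0,0,-0.79,30],[0.26,-0.7,0.3,0,0,-0.79,30],[0.26,-0.7,0,0,0,-0.79,30],[0.26,-0.7,0,0,0,-0.79,30],[0.26,-0.7,0,0,0,-0.79,30],[0.26,-0.7,0,0,0,-0.79,30],[0.26,-0.7,0,0,0,-0.79,30],[0.26,-0.7,0,0,0,-0.79,30],[0.26,-0.7,0,0,0,-0.79,30],[0.26,-0.7,0,0,0,-0.79,30]]]'; python3 -m pendant '[[[0,0,0,0,0,0,30],[0,0,0,0,0,0,30]]]'
```

```text
[0.45722302 0.14448778 0.01169162]
365
along [-13.8   6.   27.   49.1  49.8] lat [-21.6 -14.4   7.3  24.2  26. ] z [0.0517 0.0532 0.0608 0.063  0.0644 0.0688]
-10 0 None
0 25 0.06330503225783546
10 45 0.06320822663338943
20 37 0.06322445039451796
30 38 0.06314149513344636
40 50 0.06249706092057822
time_s: 12.53
position: [0.5237, -0.0596, 0.0643]
tcp_rot: [179.8, -0.9, 161.3]
force: [-0.7, -0.6, -1.3]
gripper_width: 0.407
time_s: 12.7
position: [0.5228, -0.0627, 0.0608]
tcp_rot: [179.9, -1.2, 160.9]
force: [-0.4, 0.1, -0.0]
gripper_width: 0.406
```

```bash
cat > held.py <<'E'
from h import *
O=np.array([.5772,-.0744]); th=np.radians(-16.9); ex=np.array([np.cos(th),np.sin(th)]); ey=np.array([-ex[1],ex[0]])
def mg(P): D=np.asarray(P)[...,:2]-O; return D@ex*1000,D@ey*1000
def st():
    s=ctrl.read_state(); p=s['position']; x,y=mg(p)
    print('tcp mag x %.1f y %.1f z %.1f yaw_err %.1f rot %s F %s w %.3f'%(x,y,p[2]*1000,(s['tcp_rot'][2]-163.1),s['tcp_rot'].round(1),s['force'].round(1),s['gripper_width'])); return p
def held():
    p=st(); X=np.median([cloud(cam('side')) for _ in range(5)],0); c=cam('side'); p=st(); x,y=mg(X); z=X[...,2]*1000-p[2]*1000
    tx,ty=mg(p)
    m=(abs(z-50.5)<3.5)&(abs(y-ty)<25)&(x>tx-20)&(x<tx+60)&(c['pixels'].min(-1)>70)
    k=cv2.minAreaRect(np.c_[x[m],y[m]].astype(np.float32)); print(m.sum(),'x',np.percentile(x[m],[1,99]).round(1),'y',np.percentile(y[m],[1,50,99]).round(1),'z',np.median(z[m])+p[2]*1000,k)
    for a in range(int(tx),int(tx)+56,8):
        q=m&(x>a)&(x<a+8); 
        if q.sum()>3: print('  x',a,'z %.1f'%np.median(z[q]+p[2]*1000),'y',np.percentile(y[q],[5,95]).round(1))
E
python3 -m pendant '[[[0.4,0.03,0,-0.08,-0.25,0.48,30],[0.13,0,0.05,0,0,0,30],[0,0,0,0,0,0,30],[0,0,0,0,0,0,30]]]'; python3 -c "
from held import *
held()"
```

```text
time_s: 13.03
position: [0.5338, -0.06, 0.0583]
tcp_rot: [179.9, -0.4, 163.3]
force: [-1.6, -0.3, -0.0]
gripper_width: 0.408
tcp mag x -45.7 y 1.2 z 58.3 yaw_err 0.2 rot [179.9  -0.4 163.3] F [-1.6 -0.3 -0. ] w 0.408
tcp mag x -45.1 y 0.8 z 58.9 yaw_err 0.2 rot [179.9  -0.3 163.3] F [-0.1  0.   0.3] w 0.409
115 x [-62.4   0.3] y [-19.4   8.6  22.1] z 107.78205553357279 ((-30.960206985473633, 1.1402702331542969), (63.44241714477539, 42.25248336791992), 0.38849690556526184)
  x -45 z 108.8 y [-14.5  -9.7]
  x -29 z 107.8 y [ 9.4 21.3]
  x -21 z 107.5 y [ 9.8 21.1]
  x -13 z 107.1 y [ 7.  21.1]
  x -5 z 107.3 y [-2.4 20.5]
```

```bash
python3 - <<'E'
from held import *
p=st(); X=np.median([cloud(cam('side')) for _ in range(7)],0); x,y=mg(X); z=X[...,2]*1000
def edges(name,zc,x0,x1):
    for a in range(x0,x1,6):
        q=(abs(z-zc)<2.5)&(x>a)&(x<a+6)&(abs(y)<45)
        if q.sum()>4: print(name,a,q.sum(),'z %.1f'%np.median(z[q]),'y',np.percentile(y[q],[3,50,97]).round(1))
edges('tin',107.5,-28,4); edges('plate',72,-30,14); edges('lip',85,12,40)
q=(abs(z-72)<2.5)&(y>8)&(y<20); print('plate front x',np.percentile(x[q],[1,3,10]))
q=(abs(z-107.5)<2.5)&(abs(y)<22)&(x<15); print('tin far end x',np.percentile(x[q],[90,97,99]))
q=(abs(z-85)<2.5)&(abs(y)<19)&(x>0); print('lip x',np.percentile(x[q],[1,3,97,99]))
E
```

```text
tcp mag x -45.1 y 0.8 z 58.9 yaw_err 0.2 rot [179.9  -0.3 163.3] F [-0.1  0.   0.3] w 0.409
tin -28 8 z 108.2 y [ 9.9 17.1 20.9]
tin -22 11 z 107.9 y [ 7.  15.6 21.8]
tin -16 10 z 107.8 y [ 8.6 14.6 20.7]
tin -10 13 z 107.7 y [ 4.6 13.4 21.4]
tin -4 15 z 107.2 y [-6.2  5.1 19.5]
plate -30 11 z 70.4 y [-2.   8.1 18.7]
plate -24 13 z 70.5 y [-1.7  9.  16.9]
plate -18 17 z 71.1 y [-7.2  7.1 18.4]
plate -12 16 z 70.5 y [-7.4  3.9 18.8]
plate -6 15 z 70.6 y [-6.9  7.  19.2]
plate 0 19 z 70.8 y [-7.2  9.5 28.9]
plate 6 15 z 70.9 y [-6.7  3.9 26.3]
plate 12 16 z 70.7 y [-7.3  4.8 27. ]
lip 12 10 z 84.0 y [ 1.2 13.5 22. ]
lip 18 30 z 83.7 y [-23.    3.8  26.5]
lip 24 27 z 83.8 y [-20.5   3.8  27. ]
lip 30 27 z 83.8 y [-22.6   2.3  27.1]
lip 36 20 z 83.7 y [-17.6   4.9  24.7]
plate front x [-28.43608908 -27.9899791  -24.35519604]
tin far end x [-2.61466031  1.0507524   1.94229385]
lip x [ 10.57883649  11.70795154 316.59172725 318.19391955]
```

```bash
python3 -m pendant '[[[0.13,-0.12,-0.4,0,-0.06,0,30],[0,0,-0.4,0,0,0,30],[0,0,0,0,0,0,30],[0,0,0,0,0,0,30]]]'; python3 -c "
from held import *
st()"; python3 -m pendant '[[[0,0,-0.2,0,0,0,30],[0,0,-0.15,0,0,0,30]]]'; python3 -c "
from held import *
st()"
```

```text
time_s: 14.02
position: [0.5378, -0.0642, 0.0363]
tcp_rot: [179.9, -0.0, 163.2]
force: [0.1, -0.1, 0.4]
gripper_width: 0.406
tcp mag x -40.7 y -1.7 z 36.3 yaw_err 0.1 rot [179.9  -0.  163.2] F [ 0.1 -0.1  0.4] w 0.406
time_s: 14.18
position: [0.5381, -0.0643, 0.0279]
tcp_rot: [179.8, 0.0, 163.2]
force: [-2.3, 0.4, 4.2]
gripper_width: 0.406
tcp mag x -40.4 y -1.7 z 27.9 yaw_err 0.1 rot [179.8   0.  163.2] F [-2.3  0.4  4.2] w 0.406
```

```bash
python3 -m pendant '[[[0,0,-0.1,0,0,0,30],[0,0,0,0,0,0,30]]]';python3 -m pendant '[[[0.19,-0.058,0,0,0,0,30],[0.19,-0.058,0,0,0,0,30]]]'; python3 -c "
from held import *
st()"
```

```text
time_s: 14.35
position: [0.5382, -0.0643, 0.0254]
tcp_rot: [179.9, 0.0, 163.2]
force: [-2.1, 0.7, 3.8]
gripper_width: 0.411
time_s: 14.52
position: [0.5481, -0.067, 0.0264]
tcp_rot: [179.8, 0.1, 163.2]
force: [-0.6, 0.6, 4.5]
gripper_width: 0.405
tcp mag x -30.0 y -1.4 z 26.4 yaw_err 0.1 rot [1.798e+02 1.000e-01 1.632e+02] F [-0.6  0.6  4.5] w 0.405
```

```bash
python3 -m pendant '[[[0.19,-0.058,-0.03,0,0,0,30],[0.15,-0.046,0,0,0,0,30]]]'; python3 -m pendant '[[[0.1,-0.03,0,0,0,0,30],[0.1,-0.03,0,0,0,0,30]]]'; python3 -c "
from held import *
st()"
```

```text
time_s: 14.68
position: [0.5582, -0.0698, 0.0266]
tcp_rot: [179.8, 0.2, 163.3]
force: [-1.9, 1.1, 2.5]
gripper_width: 0.405
time_s: 14.85
position: [0.5643, -0.0716, 0.0268]
tcp_rot: [179.8, 0.2, 163.3]
force: [-11.5, 3.6, 4.9]
gripper_width: 0.407
tcp mag x -13.2 y -1.1 z 26.8 yaw_err 0.2 rot [179.8   0.2 163.3] F [-11.5   3.6   4.9] w 0.407
```

```bash
python3 -m pendant '[[[0.08,-0.024,0,0,0,0,30],[0.06,-0.018,0,0,0,0,30]]]'; python3 -c "
from held import *
st()"
```

```text
time_s: 15.02
position: [0.5638, -0.0715, 0.0264]
tcp_rot: [179.8, -0.5, 163.3]
force: [-10.2, 2.7, 9.7]
gripper_width: 0.409
tcp mag x -13.7 y -1.1 z 26.4 yaw_err 0.2 rot [179.8  -0.5 163.3] F [-10.2   2.7   9.7] w 0.409
```

```bash
python3 -m pendant '[[[0,0,0,0,0,0,48],[0,0,0,0,0,0,48],[0,0,0,0,0,0,48]]]'; python3 -c "
from held import *
st()"; python3 -m pendant '[[[0,0,0.5,0,0,0,48],[0,0,0.9,0,0,0,48],[0,0,0.9,0,0,0,48],[0,0,0.6,0,0,0,50]]]'; python3 -c "
from held import *
p=st(); X=np.median([cloud(cam('side')) for _ in range(7)],0); x,y=mg(X); z=X[...,2]*1000
for a in range(-46,12,6):
    q=(x>a)&(x<a+6)&(y>-16)&(y<16)&(z<95)&(z>30)
    if q.sum(): print(a,q.sum(),np.percentile(z[q],[10,50,90]).round(1))
"
```

```text
time_s: 15.27
position: [0.5635, -0.0717, 0.0246]
tcp_rot: [179.9, -0.7, 163.3]
force: [-0.1, 0.9, 0.9]
gripper_width: 0.56
tcp mag x -13.9 y -1.4 z 24.6 yaw_err 0.2 rot [179.9  -0.7 163.3] F [-0.1  0.9  0.9] w 0.560
time_s: 15.6
position: [0.5599, -0.0713, 0.0941]
tcp_rot: [179.9, -1.3, 163.3]
force: [0.0, -0.2, 0.1]
gripper_width: 0.585
tcp mag x -17.5 y -2.1 z 94.1 yaw_err 0.2 rot [179.9  -1.3 163.3] F [ 0.  -0.2  0.1] w 0.585
-46 18 [37.9 42.8 46.6]
-40 18 [46.  46.4 47.2]
-34 43 [44.5 69.3 78.4]
-28 18 [78.  78.5 79.8]
-22 17 [78.2 79.  79.9]
-16 19 [78.2 79.2 79.6]
-10 31 [33.4 77.9 79.4]
-4 28 [39.3 78.6 79.5]
2 24 [38.8 78.8 79.5]
8 31 [78.3 79.7 85.1]
```

Tin 1 is home: its top reads 79–80 mm flat over x = −28 to +8. Going for the second tin.

```bash
python3 -m pendant '[[[-0.2,0.5,0.4,0,-0.2,0.6,60],[-0.37,0.95,0,0,0,0.7,60],[-0.37,0.95,0,0,0,0.7,60],[-0.37,0.95,0,0,0,0.7,60],[-0.37,0.95,0,0,0,0.7,60],[-0.37,0.95,0,0,0,0.7,60],[-0.37,0.95,0,0,0,0.7,60],[-0.37,0.95,0,0,0,0.7,60],[-0.37,0.95,0,0,0,0.7,60],[-0.37,0.95,0,0,0,0.7,60],[-0.37,0.95,0,0,0,0.6,60]]]'; python3 -m pendant '[[[-0.37,0.95,0,0,0,0,60],[-0.37,0.95,0,0,0,0,60],[-0.37,0.9,0,0,0,0,60],[0,0,0,0,0,0,60],[0,0,0,0,0,0,60]]]'
```

```text
time_s: 16.87
position: [0.4497, 0.1832, 0.0841]
tcp_rot: [179.8, -1.9, -161.3]
force: [0.6, 0.4, -0.2]
gripper_width: 0.701
time_s: 17.28
position: [0.4148, 0.2593, 0.0776]
tcp_rot: [179.8, -2.5, -160.8]
force: [0.3, 0.2, 0.2]
gripper_width: 0.701
```

```bash
python3 -m pendant '[[[0.37,0.68,0,0.18,-0.51,-0.3,56],[0,0,-0.8,0,0,0,56],[0,0,-0.9,0,0,0,56],[0,0,-0.9,0,0,0,56],[0,0,0,0,0,0,56],[0,0,0,0,0,0,56]]]'
```

```text
time_s: 17.78
position: [0.4251, 0.2726, 0.0079]
tcp_rot: [179.9, -0.1, -162.4]
force: [0.6, 1.5, 0.7]
gripper_width: 0.657
```

```bash
python3 -m pendant '[[[-0.02,0.14,-0.6,0,0,0,56],[-0.02,0,-0.6,0,0,0,56],[-0.02,0,-0.4,0,0,0,56],[0,0,0,0,0,0,56]]]'; python3 -m pendant '[[[0,0,-0.15,0,0,0,56],[0,0,-0.05,0,0,0,56]]]'
```

```text
time_s: 18.12
position: [0.4265, 0.2747, -0.0293]
tcp_rot: [179.9, 0.1, -162.6]
force: [0.5, -0.7, 0.9]
gripper_width: 0.654
time_s: 18.28
position: [0.4277, 0.2746, -0.0326]
tcp_rot: [179.9, 0.3, -162.6]
force: [-0.3, 0.3, 0.4]
gripper_width: 0.656
```

```bash
python3 -m pendant '[[[-0.16,0,-0.2,0,0,0,56],[0,0,-0.08,0,0,0,56],[0,0,0,0,0,0,56]]]'; python3 -m pendant '[[[0,0,0,0,0,0,30],[0,0,0,0,0,0,30],[0,0,0,0,0,0,30],[0,0,0,0,0,0,30],[0,0,0,0,0,0,30]]]' 50
```

```text
time_s: 18.53
position: [0.4247, 0.2751, -0.0379]
tcp_rot: [179.9, 0.4, -162.7]
force: [0.3, -1.1, -0.3]
gripper_width: 0.654
time_s: 18.95
position: [0.4259, 0.2756, -0.0356]
tcp_rot: [179.9, 0.6, -162.6]
force: [0.2, 1.1, -0.2]
gripper_width: 0.407
```

```bash
python3 -m pendant '[[[0,0,0.8,0,0,0,30],[0.1,-0.3,0.9,0,0,-0.5,30],[0.3,-0.9,0.9,0,0,-0.7,30],[0.3,-0.93,0.9,0,0,-0.7,30],[0.3,-0.93,0.8,0,0,-0.7,30],[0.3,-0.93,0.3,0,0,-0.7,30],[0.3,-0.93,0.1,0,0,-0.7,30],[0.3,-0.93,0,0,0,-0.7,30],[0.3,-0.93,0,0,0,-0.7,30],[0.3,-0.93,0,0,0,-0.7,30],[0.3,-0.93,0,0,0,-0.7,30],[0.3,-0.93,0,0,0,-0.7,30]]]'; python3 -m pendant '[[[0.3,-0.9,0,0,0,0,30],[0.3,-0.9,0,0,0,0,30],[0.3,-0.7,0,0,0,0,30],[0.2,-0.4,0,0,0,0,30],[0,0,0,0,0,0,30],[0,0,0,0,0,0,30]]]'; python3 -c "
from held import *
st()"
```

```text
time_s: 19.95
position: [0.5012, 0.0289, 0.0853]
tcp_rot: [179.7, 0.4, 162.0]
force: [0.8, 0.3, -0.3]
gripper_width: 0.411
time_s: 20.45
position: [0.5295, -0.0515, 0.0834]
tcp_rot: [179.8, 0.2, 161.4]
force: [1.0, 0.6, -1.8]
gripper_width: 0.406
tcp mag x -52.3 y 8.0 z 83.4 yaw_err -1.7 rot [179.8   0.2 161.4] F [ 1.   0.6 -1.8] w 0.406
```

```bash
python3 -m pendant '[[[0.26,-0.48,-0.2,0,0,0.39,30],[0,0,-0.2,0,0,0,30],[0,0,0,0,0,0,30],[0,0,0,0,0,0,30]]]'; python3 - <<'E'
from held import *
p=st(); X=np.median([cloud(cam('side')) for _ in range(7)],0); x,y=mg(X); z=X[...,2]*1000; p=st()
zt=p[2]*1000+48.8
for a in range(-28,10,6):
    q=(abs(z-zt)<3)&(x>a)&(x<a+6)&(abs(y)<30)
    if q.sum()>3: print('tin',a,q.sum(),'z %.1f'%np.median(z[q]),'y',np.percentile(y[q],[3,97]).round(1))
q=(abs(z-zt)<2.5)&(abs(y)<22)&(x<25); print('far end',np.percentile(x[q],[90,97,99]))
E
```

```text
time_s: 20.78
position: [0.5351, -0.0593, 0.0727]
tcp_rot: [179.7, 0.1, 163.4]
force: [0.6, -0.2, -1.0]
gripper_width: 0.409
tcp mag x -44.6 y 2.2 z 72.7 yaw_err 0.3 rot [1.797e+02 1.000e-01 1.634e+02] F [ 0.6 -0.2 -1. ] w 0.409
tcp mag x -43.9 y 1.4 z 73.3 yaw_err 0.3 rot [179.7   0.2 163.4] F [ 0.3 -0.8 -0.1] w 0.404
tin -28 12 z 122.3 y [ 9.8 22.5]
tin -22 11 z 122.4 y [ 7.7 23.1]
tin -16 12 z 122.5 y [ 9.1 22.4]
tin -10 14 z 122.6 y [ 4.8 23.4]
tin -4 18 z 122.4 y [-5.2 23.2]
far end [-1.94770259  1.38152902  2.48763923]
```

```bash
python3 -m pendant '[[[0.08,-0.16,-0.4,0,0,-0.05,30],[0,0,-0.4,0,0,0,30],[0,0,-0.1,0,0,0,30],[0,0,0,0,0,0,30]]]'; python3 -c "
from held import *
st()"; python3 -m pendant '[[[0,0,-0.3,0,0,0,30],[0,0,-0.2,0,0,0,30]]]'; python3 -c "
from held import *
st()"
```

```text
time_s: 21.47
position: [0.5379, -0.0647, 0.0487]
tcp_rot: [179.7, 0.2, 163.1]
force: [0.3, 0.7, -0.2]
gripper_width: 0.41
tcp mag x -40.5 y -2.2 z 48.7 yaw_err 0.0 rot [179.7   0.2 163.1] F [ 0.3  0.7 -0.2] w 0.410
time_s: 21.63
position: [0.5385, -0.065, 0.0363]
tcp_rot: [179.7, 0.3, 163.1]
force: [-3.5, 1.9, 4.5]
gripper_width: 0.406
tcp mag x -39.8 y -2.2 z 36.3 yaw_err 0.0 rot [179.7   0.3 163.1] F [-3.5  1.9  4.5] w 0.406
```

```bash
python3 -m pendant '[[[-0.04,0.03,-0.2,0,0,0,30],[0,0.02,-0.2,0,0,0,30]]]'; python3 -m pendant '[[[0,0,-0.03,0,0,0,30]]]'; python3 -c "
from held import *
st()"
```

```text
time_s: 21.8
position: [0.5387, -0.0648, 0.0274]
tcp_rot: [179.7, 0.6, 163.1]
force: [-3.6, 0.7, 6.9]
gripper_width: 0.408
time_s: 21.88
position: [0.5386, -0.0649, 0.0265]
tcp_rot: [179.7, 0.6, 163.1]
force: [-2.8, 0.7, 5.3]
gripper_width: 0.408
tcp mag x -39.7 y -2.2 z 26.5 yaw_err -0.0 rot [179.7   0.6 163.1] F [-2.8  0.7  5.3] w 0.408
```

Slide in, as for the first tin.

```bash
python3 -m pendant '[[[0.19,-0.055,-0.04,0,0,0,30],[0.19,-0.055,0,0,0,0,30]]]';  python3 -c "
from held import *
st()"; python3 -m pendant '[[[0.17,-0.045,-0.03,0,0,0,30],[0.15,-0.04,0,0,0,0,30]]]'; python3 -m pendant '[[[0.1,-0.03,0,0,0,0,30],[0.1,-0.03,0,0,0,0,30]]]'; python3 -c "
from held import *
st()"
```

```text
time_s: 22.05
position: [0.5475, -0.0673, 0.0266]
tcp_rot: [179.7, 0.6, 163.1]
force: [-2.7, -0.9, 5.8]
gripper_width: 0.403
tcp mag x -30.5 y -1.9 z 26.6 yaw_err -0.0 rot [179.7   0.6 163.1] F [-2.7 -0.9  5.8] w 0.403
time_s: 22.22
position: [0.5554, -0.0693, 0.0273]
tcp_rot: [179.7, 0.6, 163.1]
force: [-3.6, -0.3, 5.7]
gripper_width: 0.406
time_s: 22.38
position: [0.5606, -0.0707, 0.0288]
tcp_rot: [179.7, 0.6, 163.1]
force: [-3.2, 0.1, 4.8]
gripper_width: 0.404
tcp mag x -17.0 y -1.3 z 28.8 yaw_err 0.0 rot [179.7   0.6 163.1] F [-3.2  0.1  4.8] w 0.404
```

```bash
python3 -m pendant '[[[0.1,-0.03,-0.08,0,0,0,30],[0.08,-0.024,-0.04,0,0,0,30]]]'; python3 -c "
from held import *
st()"; python3 -m pendant '[[[0.08,-0.024,0,0,0,0,30],[0.08,-0.024,0,0,0,0,30]]]'; python3 -c "
from held import *
st()"
```

```text
time_s: 22.55
position: [0.5641, -0.0716, 0.0274]
tcp_rot: [179.7, 0.4, 163.1]
force: [-14.3, 3.4, 10.5]
gripper_width: 0.406
tcp mag x -13.3 y -1.2 z 27.4 yaw_err 0.0 rot [179.7   0.4 163.1] F [-14.3   3.4  10.5] w 0.406
time_s: 22.72
position: [0.5637, -0.0715, 0.0275]
tcp_rot: [179.8, -0.2, 163.1]
force: [-10.3, 1.6, 8.4]
gripper_width: 0.408
tcp mag x -13.8 y -1.2 z 27.5 yaw_err 0.0 rot [179.8  -0.2 163.1] F [-10.3   1.6   8.4] w 0.408
```

Stopped firmly at the back, at the same TCP x (−13.5) as the first tin. Releasing and checking.

```bash
python3 -m pendant '[[[0,0,0,0,0,0,48],[0,0,0,0,0,0,48],[0,0,0,0,0,0,48]]]'; python3 -m pendant '[[[0,0,0.5,0,0,0,48],[0,0,0.9,0,0,0,48],[0,0,0.9,0,0,0,48],[-0.2,-0.5,0.6,0,0,0,40]]]'; python3 -c "
from held import *
p=st(); X=np.median([cloud(cam('side')) for _ in range(7)],0); x,y=mg(X); z=X[...,2]*1000
for a in range(-46,12,6):
    q=(x>a)&(x<a+6)&(y>-16)&(y<16)&(z<95)&(z>30)
    if q.sum(): print(a,q.sum(),np.percentile(z[q],[10,50,90]).round(1))
q=(y>5)&(y<17)&(z>55)&(z<82)&(x<-25); print('front face x by z')
for lo in range(48,80,4):
    k=(abs(y)<16)&(z>lo)&(z<lo+4)&(x<0)&(x>-50); print(lo,k.sum(),np.percentile(x[k],[5,25,50]).round(1) if k.sum() else '')
cv2.imwrite('pics/load.png',cv2.resize(cam('side')['pixels'][140:230,240:330],(600,600),interpolation=cv2.INTER_CUBIC))
"
```

```text
time_s: 22.97
position: [0.5629, -0.0709, 0.0265]
tcp_rot: [179.7, -0.3, 163.1]
force: [0.6, 0.3, 0.2]
gripper_width: 0.559
time_s: 23.3
position: [0.5548, -0.0812, 0.0969]
tcp_rot: [179.7, -0.9, 163.3]
force: [0.5, -0.5, -0.4]
gripper_width: 0.471
tcp mag x -19.5 y -13.0 z 96.9 yaw_err 0.2 rot [179.7  -0.9 163.3] F [ 0.5 -0.5 -0.4] w 0.471
-46 20 [38.  42.7 47.6]
-40 18 [45.8 46.4 47.3]
-34 66 [46.  62.  77.6]
-28 20 [78.1 79.1 79.8]
-22 17 [78.2 79.2 79.5]
-16 18 [78.4 78.8 79.5]
-10 20 [78.2 78.8 79.7]
-4 18 [77.7 78.9 79.6]
2 17 [77.8 78.5 79.6]
8 27 [78.4 80.3 85. ]
front face x by z
48 6 [-35.1 -29.8 -29.3]
52 4 [-30.6 -30.6 -30.5]
56 8 [-30.7 -30.1 -30. ]
60 6 [-30.1 -29.9 -29.8]
64 7 [-30.6 -30.3 -29.9]
68 7 [-30.6 -30.2 -30.2]
72 6 [-30.3 -30.2 -30.2]
76 92 [-29.7 -24.2 -15.8]
```

View pics/load.png

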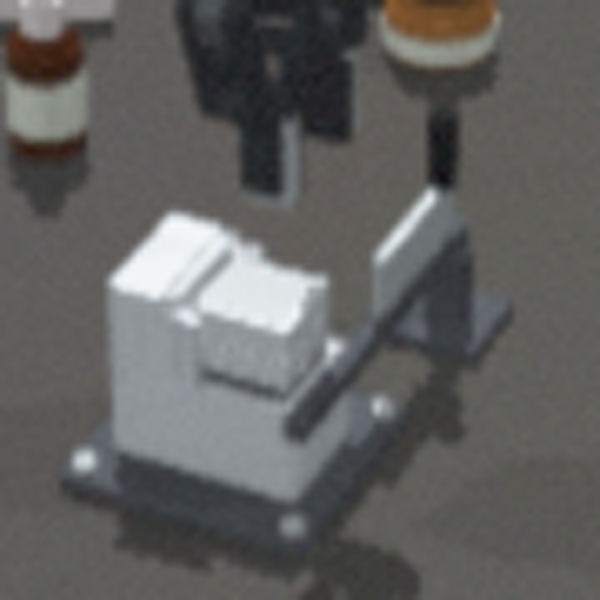

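Both tins sit stacked and flush under the lip: top at (260,285), the dark follower below at (245,385), and the gate open with its knob at (445,130). Now shutting the gate.

```bash
python3 -m pendant '[[[-0.45,-0.81,0,0,-0.2,0,30],[-0.45,-0.81,0,0,0,0,30],[-0.45,-0.81,0,0,0,0,30],[-0.4,-0.75,0,0,0,0,30],[0,0,0,0,0,0,30],[0,0,0,0,0,0,30]]]'
```

```text
time_s: 24.2
position: [0.5058, -0.1604, 0.0856]
tcp_rot: [179.4, -0.8, 163.4]
force: [0.6, -0.1, -0.0]
gripper_width: 0.351
```

```bash
python3 -m pendant '[[[0.17,-0.08,0,-0.05,-0.17,0,30],[0,0,0,0,0,0,30]]]';  python3 -m pendant '[[[0,0,-0.5,0,0,0,30],[0,0,-0.5,0,0,0,30],[0,0,-0.35,0,0,0,30],[0,0,-0.15,0,0,0,30]]]'
```

```text
time_s: 24.37
position: [0.5105, -0.1615, 0.0843]
tcp_rot: [179.4, -0.0, 163.4]
force: [-0.6, 0.5, 0.5]
gripper_width: 0.349
time_s: 24.7
position: [0.5119, -0.1589, 0.0433]
tcp_rot: [179.3, 0.0, 163.7]
force: [-0.0, -0.7, -0.3]
gripper_width: 0.351
```

```bash
python3 -m pendant '[[[0,0,0.18,0,0,-0.1,15],[0,0,0,0,0,0,15],[0,0,0,0,0,0,15],[0,0,0,0,0,0,15]]]' 20; python3 -m pendant '[[[0.12,0.38,0,0,0,0,15],[0.12,0.38,0,0,0,0,15]]]';python3 -m pendant '[[[0.12,0.38,0,0,0,0,15],[0.12,0.38,0,0,0,0,15]]]'; python3 -c "
from held import *
st()"
```

```text
time_s: 25.03
position: [0.5104, -0.1583, 0.0451]
tcp_rot: [179.4, -0.3, 163.2]
force: [-0.2, 0.2, 0.4]
gripper_width: 0.171
time_s: 25.2
position: [0.5162, -0.1405, 0.0455]
tcp_rot: [179.5, -0.2, 163.0]
force: [-1.5, -2.7, -0.2]
gripper_width: 0.173
time_s: 25.37
position: [0.5225, -0.1198, 0.0457]
tcp_rot: [179.5, -0.3, 163.0]
force: [-0.4, -2.3, -2.6]
gripper_width: 0.173
tcp mag x -39.1 y -59.4 z 45.7 yaw_err -0.1 rot [179.5  -0.3 163. ] F [-0.4 -2.3 -2.6] w 0.173
```

Gate moving (drag ≈2.5 N). About 22 mm remains.

```bash
python3 -m pendant '[[[0.09,0.3,0.05,0,0,0,15],[0.08,0.26,0,0,0,0,15]]]';python3 -m pendant '[[[0.06,0.2,0,0,0,0,15],[0.04,0.12,0,0,0,0,15]]]'; python3 -c "
from held import *
st()"; python3 -m pendant '[[[0.03,0.12,0,0,0,0,15],[0.03,0.12,0,0,0,0,15]]]'; python3 -c "
from held import *
st()"
```

```text
time_s: 25.53
position: [0.5275, -0.103, 0.047]
tcp_rot: [179.5, -0.2, 163.0]
force: [-1.5, -2.4, -0.3]
gripper_width: 0.176
time_s: 25.7
position: [0.5287, -0.0992, 0.0471]
tcp_rot: [-179.7, -0.3, 163.0]
force: [-8.3, -23.5, -1.4]
gripper_width: 0.18
tcp mag x -39.2 y -37.8 z 47.1 yaw_err -0.1 rot [-179.7   -0.3  163. ] F [ -8.3 -23.5  -1.4] w 0.180
time_s: 25.87
position: [0.5283, -0.1003, 0.0469]
tcp_rot: [-178.8, -0.3, 162.7]
force: [-3.8, -13.8, -1.3]
gripper_width: 0.178
tcp mag x -39.3 y -39.0 z 46.9 yaw_err -0.4 rot [-178.8   -0.3  162.7] F [ -3.8 -13.8  -1.3] w 0.178
```

```bash
python3 -m pendant '[[[0,0.02,0,0,0,0,30],[0,0,0,0,0,0,30],[0,0,0,0,0,0,30],[0,0,0.6,0,0,0,30],[0,0,0.9,0,0,0,30],[0,0,0.9,0,0,0,30],[-0.3,0.5,0.6,0,0,0,30],[-0.5,0.8,0,0,0,0,30],[-0.5,0.8,0,0,0,0,30],[-0.5,0.9,0,0,0,0,30],[-0.5,0.9,0,0,0,0,30],[-0.4,0.9,0,0,0,0,30]]]'; python3 -m pendant '[[[-0.3,0.9,0,0,0,0,30],[-0.3,0.9,0,0,0,0,30],[-0.3,0.9,0,0,0,0,30],[-0.2,0.9,0,0,0,0,30],[0,0.9,0,0,0,0,30],[0,0,0,0,0,0,30],[0,0,0,0,0,0,30]]]'; python3 - <<'E'
from held import *
st(); Rs=np.median([cloud(cam('top')) for _ in range(5)],0); x,y=mg(Rs); z=Rs[...,2]*1000
k=(z>100)&(z<115)&(abs(x+38)<20)&(y<-20)&(y>-120); print('knob',k.sum(),x[k].mean(),y[k].mean())
k=(abs(x)<14)&(x<5)&(abs(y)<12); print('tin top z',np.percentile(z[k],[5,50,95]))
for n,P in(('square',(.5866,.147)),('round',(.589,.2624))):
    m=(np.linalg.norm(Rs[...,:2]-P,axis=-1)<.045)&(z>8)&(z<30); print(n,Rs[m].mean(0))
c=cam('side'); t=cam('top')
cv2.imwrite('pics/end.png',np.hstack([cv2.resize(c['pixels'][140:230,240:330],(400,400),interpolation=cv2.INTER_CUBIC),cv2.resize(t['pixels'][130:310,170:390],(400,400))]))
E
```

```text
time_s: 26.87
position: [0.462, 0.0297, 0.1282]
tcp_rot: [-179.5, 0.1, 162.8]
force: [0.9, 1.1, -0.0]
gripper_width: 0.35
time_s: 27.45
position: [0.4303, 0.1571, 0.1322]
tcp_rot: [179.8, 0.3, 163.5]
force: [0.6, 0.2, -0.8]
gripper_width: 0.352
tcp mag x -207.9 y 178.8 z 132.2 yaw_err 0.4 rot [179.8   0.3 163.5] F [ 0.6  0.2 -0.8] w 0.352
knob 16 -38.22844842005724 -38.98011068787738
tin top z [79.80147373 81.44708019 83.29556802]
square [0.58721699 0.14719331 0.01520828]
round [0.58963662 0.2612995  0.0170053 ]
```

View pics/end.png

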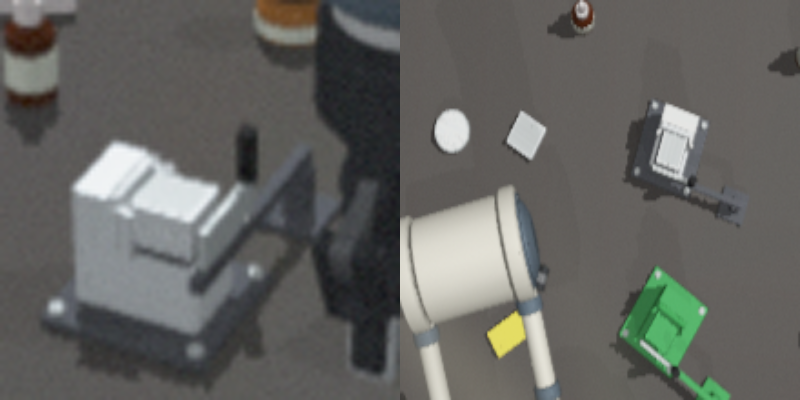

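The gate is shut with the knob at (−38.2, −39.0), which is the shut position. The two tins sit under the lip, the square and round tins have not moved, and the robot is clear. Handing in.

```bash
python3 -c "
from cell import ctrl
print(ctrl.finish_job())"
```

```text
the job is handed in; nothing more can be done
None
```

The magazine is refilled and handed in at about 28 s. I opened the gate to its stop and loaded both rectangular tins one on top of the other. Each tin was pressed down, slid in until it stopped firmly against the back, and let go. I then shut the gate to its stop.

**Last checks:**
- **Tins:** the upper tin's top reads about 80–81 mm and is level. The two front faces line up, and both tins stopped at the same depth.
- **Gate:** the knob is at (−38.2, −39.0) mm, against a shut position of (−38, −39) mm.
- **Other items:** the square and round tins are within about 1 mm of where they started. The yellow tin and green magazine look unmoved in the last picture; I did not measure them, the bottles, beaker or jar.

**Disagreements:**
- **Fingertip height:** the cameras showed the real fingertips about 39 mm behind the reported TCP. My first try at the gate passed above the knob without touching it, so I used the measured offset from then on.
- **Camera bias:** the side camera's heights read about 1.2 mm low.

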